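# Pack a bone blank under the inner lid, keep the cover in hand

### The job

Lay the bone saddle blank flat and square in the pocket of the open display tin and let go of it; then take the nested pair of lids by the brass knob, lower both together gently onto the tin until fully home, and let go. Then lift the black outer lid alone by its sides, straight up, leaving the brass inner lid seated and undisturbed over the blank, and finish while still holding the outer lid level above the tin, wholly clear of the knob. Drop nothing and leave the other things on the counter where they are.

Things in the scene. Friction and masses are not known exactly. Their poses are not given: they have to be found in the camera images.
- tin_base: Tin base, fixed: black flange 114 (x) x 56 (y) mm, 8 mm thick, carrying a blue-grey platform 94 x 36 mm, top 20 mm above the counter, with a pocket. Origin at the centre of the underside, on the counter; x along its length. The inner lid's skirt goes round the platform (3 mm clearance a side) and stands on the flange, 8 mm above the counter.
- pocket (a point): Centre of the pocket floor in the tin base, 15 mm above the counter; axes as the base. Pocket 76 (x) x 15.5 (y) mm, 5 mm deep. Over the middle 40 mm of its length it is open to both sides: a finger channel as deep as the pocket runs right across the platform in y.
- blank_center (a point): Bone-white saddle blank, a flat block 72 (x, length) x 12 (y) x 9 (z, thickness) mm, 15 g, starts lying flat on the counter. The point is its centre, 4.5 mm above its underside. Either end may go either way (the lids' too). Seated, it stands 4 mm proud of the platform, and the point is 4.5 mm above the pocket floor.
- inner_knob (a point): Brass inner lid: upside-down tray 106 (x) x 48 (y) mm, inside 100 x 42, 18 deep; 21 mm tall; 150 g; with a bar knob 30 (x) x 12 (y) mm rising through the outer lid's slot to 54 mm above the lid's underside. Point on the knob's axis, 15 mm below its top, 15 above the outer lid's top, 39 above the lid's underside. Starts on the counter, outer lid on it. Home on the tin: 32 mm above the pocket point.
- outer_center (a point): Black outer lid, 90 g: upside-down tray 118 (x) x 60 (y) mm, 17 mm tall, walls 3 mm, slot 38 x 20 mm in its top for the knob. Point at its centre, 8.5 mm above its rim. Sits loosely over the inner lid (3 mm clearance a side), top resting on it, rim 7 mm above the inner lid's underside, so it rides along when the knob is lifted; nested, its point is 23.5 mm below the knob point, axes the same.
- pick_stack: Bystander: stack of seven tortoiseshell picks, about 28 mm across and 10 mm tall, origin at its underside; leave it alone.
- slide: Bystander: green glass bottleneck slide standing on end, 28 mm diameter, 62 mm tall, origin at its underside; leave it alone.
- pick_tin: Bystander: small round black pick tin, 58 mm diameter, 22 mm tall, origin at its underside; leave it alone.
- capo: Bystander: chrome spring capo lying flat, about 75 x 40 mm, 12 mm tall, origin at its underside; leave it alone.
- winder: Bystander: blue and black string winder lying flat, about 90 x 55 mm, 16 mm tall, origin at its underside; leave it alone.
- tuner: Bystander: black clip-on tuner, about 60 x 30 mm, 24 mm tall, origin at its underside; leave it alone.
Things that resemble listed ones, but are neither listed nor needed, are in the scene too. There is more than one size of the part that bears blank_center; the job needs the smallest.

How it is judged:
By the outcome, as a careful person would: the job done as asked, in the order asked, and still so for the second after the job is handed in, while the arm keeps its last pose, push and grip.
It also fails if it takes over 59 s, if anything falls off the work surface, if the arm or the gripper's body presses on something with over 40 N, if the wrist force passes 120 N, or if a joint passes its speed limit or range.

### The arm

A 6-joint arm with a two-finger parallel gripper is mounted at the origin on the work surface. World frame = base frame: x ahead of the robot, y to its left, z up, the work surface at z = 0. Lengths are in m, angles in rad, forces in N, time in s.
With the tool pointing down it reaches from about 0.4 to 0.825 m from the base axis. Payload 7 kg.
Tool frame: the origin (TCP) lies on the centre line of the jaws, within the pads' length; the fingertips stand arm.tip_reach ahead of it and the grasp point (between the pads) lies 5 mm behind it (arm.tip_reach is the distance from the TCP to the fingertips, in m); z points along the fingers, y is the line along which they close (so a half turn about z gives the same grasp; the last joint's range is limited). The gripper opens to 88 mm and grips with 3 to 60 N. Pads are 19 mm wide; open, the fingers measure 130 mm over their backs; the gripper's body (78 mm by 193 mm) begins 47 mm behind the grasp point.
Start: joints at [-1.015, 0.359, 0.012, 0, -1.224, -0.288], TCP at [0.179, -0.651, 0.241] pointing down, gripper open.
Joint ranges: [-3.07, 3.07], [-1.43, 2.12], [-1.02, 1.25], [-3.03, 1.67], [-3.05, -0], [-3.03, 3.03]. Speed limits (rad/s): [2.39, 2.39, 3.01, 3.14, 3.14, 3.14].

### API

Orientations are given as [roll, pitch, yaw] about the fixed x, y, z axes, in that order (R = Rz(yaw) Ry(pitch) Rx(roll)).
In Python, from station import status, optics, order, arm gives the robot as it stands. The module is installed in compiled form; this text tells all that it offers.
- The arm moves only by the shell command python3 -m jog 'ROWS' [FORCE]. ROWS is JSON, a list of rows, each a list of 3 entries, a list of its own where there are three numbers: the gripper command: -1 is shut, 1 is fully open, values between are in proportion, then the shift along the tool's x, y, z in mm, then the turn about the tool's z in rad. A call has 1 to 20 rows; each row is the pose to reach, as a shift and turn from the pose commanded when the call began, along the tool's axes at that moment; what a row does not reach only later rows make up. A row lasts 1/8 s, in which the tool goes at most 62.5 mm and 10.7 degrees, less where a joint would pass 70% of its speed; a pose out of reach is approached as far as the arm can. A call with a gripper value outside its range is refused whole. The fingers move at their own pace and stop on an object; FORCE is the grip in N (left out, the last holds). Time passes only in rows, so rows that repeat a pose let the fingers close. It gives the time, the measured TCP pose, the force, the opening and the grip force at its end, in the units of the state.
- status.get_state(): the state, without advancing time (a new reading comes with each control period).
- optics.grab_frame(name): name is "scene" or "top"; returns a dict with "color" (400x640x3 uint8, red, green, blue), "mtx" (3x3 intrinsics, pixels), "cam_to_world" (4x4, takes a point from camera to world coordinates). Camera axes: x right, y down, z forward; pixel columns grow to the right and rows downward; lengths in m; the calibration is good to about 2 mm. A picture is of the moment at which its call begins. There is no depth.
- order.job_done(): hands the job in; it is judged then, once.
The state is a dict: "t": time; "q": joint angles; "qd": joint speeds; "joint_efforts": joint torques, N m; "eef_pos": TCP position; "ee_rot": TCP orientation; "force": force on the tool from outside, world axes, zero at the start; "moment": the same for the moment, N m; "width": finger opening in m; "gripper_force": force on a finger pad.
Only numpy, scipy, OpenCV 4.12 (cv2) and the standard library are available. Lean on these libraries where they do the work, as an engineer would, in place of code of your own. Each camera call takes 0.05 s, during which the arm holds its last target. There are 200 camera calls.

## Working session

There is one attempt and no reset: what is moved stays moved. The work goes in short steps, Python scripts to look and compute and a shell command to move; the robot and the scene stay as the last step left them, time stands still between calls to the robot, and variables do not carry over. Pictures are saved under pics/ and viewed, at most 10 in all, crops included, and the job is handed in when it is done.

```bash
mkdir -p pics
python3 - <<'E'
from station import status, optics, order, arm
import cv2
print(arm.tip_reach, status.get_state())
for n in("scene","top"):
    f=optics.grab_frame(n); cv2.imwrite(f"pics/{n}0.png",cv2.cvtColor(f["color"],cv2.COLOR_RGB2BGR)); print(n,f["mtx"].tolist(),f["cam_to_world"].round(4).tolist())
E
```

```text
0.014 {'t': 0.0, 'q': array([-1.01493039e+00,  3.59378037e-01,  1.10556693e-02, -3.80539291e-04,
       -1.22412285e+00, -2.88086951e-01]), 'qd': array([ 0.00038457, -0.00194713,  0.00046725, -0.00078756,  0.00085218,
        0.00029682]), 'joint_efforts': array([-2.29553414e-03, -5.82726073e+01,  2.93044996e+01,  6.99730843e+00,
        6.79521851e-03, -1.35986215e-04]), 'eef_pos': array([ 0.17844377, -0.65048564,  0.23962154]), 'ee_rot': array([ 3.13991006e+00, -1.25541975e-04, -2.87394316e+00]), 'force': array([-0.87599939,  0.97786076, -0.26990997]), 'moment': array([-0.00136979,  0.00463938,  0.01411998]), 'gripper_force': 0.0, 'width': 0.08775297347842734}
scene [[372.2721780956271, 0.0, 318.08877368682863], [0.0, 372.2721780956271, 195.40060726040323], [0.0, 0.0, 1.0]] [[0.7327, 0.4335, -0.5247, 1.1373], [0.6804, -0.4482, 0.5799, -0.6094], [0.0162, -0.7818, -0.6233, 0.7023], [0.0, 0.0, 0.0, 1.0]]
top [[402.1660326989709, 0.0, 325.80277088542397], [0.0, 402.1660326989709, 196.52407528863796], [0.0, 0.0, 1.0]] [[-0.0241, -0.997, 0.0739, 0.5079], [-0.9993, 0.0262, 0.0283, -0.0166], [-0.0302, -0.0732, -0.9969, 1.1133], [0.0, 0.0, 0.0, 1.0]]
```

View pics/scene0.png

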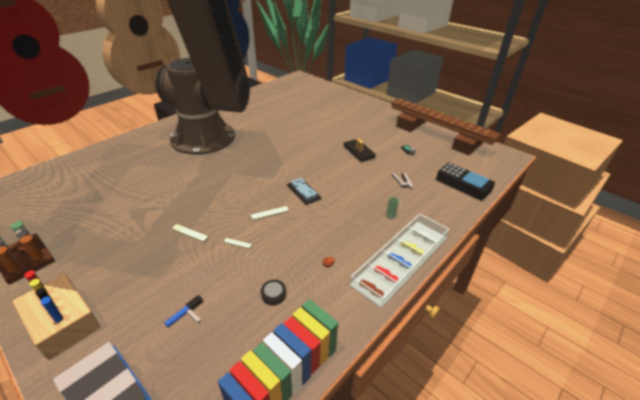

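View pics/top0.png

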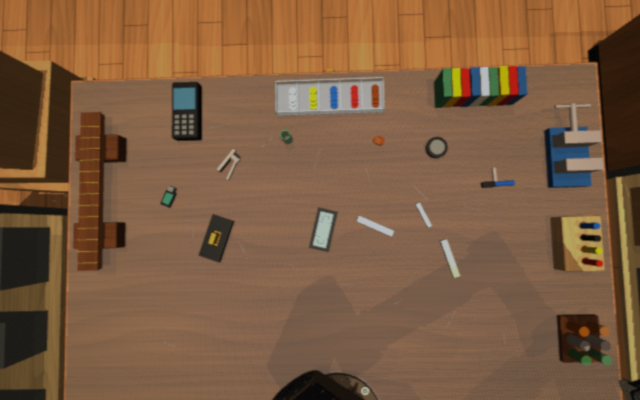

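The top view shows the tin base at about (323,230), the nested lids with brass knob at (216,238), and the smallest blank at (424,215). The larger blanks are at (375,226) and (450,258). In the scene view the base is at (304,190), the lids at (360,149) and the blank at (238,243).

```bash
cat > h.py <<'E'
from station import status, optics, order, arm
import cv2, numpy as np
def ray(f,px,z):
    M=f["cam_to_world"]; d=M[:3,:3]@np.linalg.solve(f["mtx"],[px[0],px[1],1.]); o=M[:3,3]
    return o+d*(z-o[2])/d[2]
def rectify(f,c,z,L=.16,ppm=2500):
    """orthographic patch of plane z; column=+x world, row=-y; returns image"""
    n=int(L*ppm); h=L/2; M=np.linalg.inv(f["cam_to_world"])
    w=np.array([[c[0]-h,c[1]+h,z],[c[0]+h,c[1]+h,z],[c[0]+h,c[1]-h,z],[c[0]-h,c[1]-h,z]])
    p=(f["mtx"]@(w@M[:3,:3].T+M[:3,3]).T).T; p=(p[:,:2]/p[:,2:]).astype(np.float32)
    H=cv2.getPerspectiveTransform(p,np.array([[0,0],[n,0],[n,n],[0,n]],np.float32))
    return cv2.cvtColor(cv2.warpPerspective(f["color"],H,(n,n),flags=cv2.INTER_CUBIC),cv2.COLOR_RGB2BGR)
def rect(mask,c,L=.16,ppm=2500):
    k,_=cv2.findContours(mask.astype(np.uint8),0,2)
    k=max(k,key=cv2.contourArea); (u,v),(w,h),a=cv2.minAreaRect(k)
    if w<h: w,h,a=h,w,a+90
    return c[0]-L/2+u/ppm, c[1]+L/2-v/ppm, -((a+90)%180-90), w/ppm*1e3,h/ppm*1e3
E
python3 - <<'E'
from h import *
T=optics.grab_frame("top");S=optics.grab_frame("scene")
rows=[]
for n,pt,z in(("blank",(424,215),.009),("base",(323,230),.02),("lid",(216,238),.024)):
    c=ray(T,pt,z)[:2]; cs=ray(S,{"blank":(238,243),"base":(304,188),"lid":(360,149)}[n],z)[:2]; print(n,c.round(4),cs.round(4))
    a,b=rectify(T,c,z),rectify(S,c,z)
    rows.append(np.hstack([cv2.resize(a,(280,280)),cv2.resize(b,(280,280))]))
    np.save(n+".npy",c)
    for nm,im in(("T",a),("S",b)):
        g=im.astype(int); v=g.max(2); mn=g.min(2)
        m={"blank":mn>135,"base":(g[...,0]>g[...,2]-5)&(mn>75),"lid":v<62}[n]
        if n=="lid": m=cv2.morphologyEx(m.astype(np.uint8),cv2.MORPH_CLOSE,np.ones((25,25)))
        print(nm,np.round(rect(m,c),4))
cv2.imwrite("pics/patches.png",np.hstack([cv2.resize(r,(266,133*1)) if 0 else cv2.resize(np.vstack([r[:,:280],r[:,280:]]),(266,532)) for r in rows]))
E
```

```text
blank [ 0.5323 -0.2516] [ 0.5393 -0.2505]
T [ 0.5331 -0.2504 25.5773 71.7471 12.773 ]
S [ 0.5357 -0.2504 25.6652 76.0731 18.2141]
base [0.4982 0.0243] [0.5082 0.022 ]
T [ 5.00300e-01  2.49000e-02 -1.42645e+01  9.85792e+01  4.16053e+01]
S [ 5.06800e-01  2.00000e-02 -1.41305e+01  1.02337e+02  4.46380e+01]
lid [0.4835 0.3157] [0.4951 0.3126]
T [  0.4838   0.3152 -19.246  115.2598  60.5941]
S [  0.497    0.3043 -19.552  126.9955  62.1591]
```

View pics/patches.png

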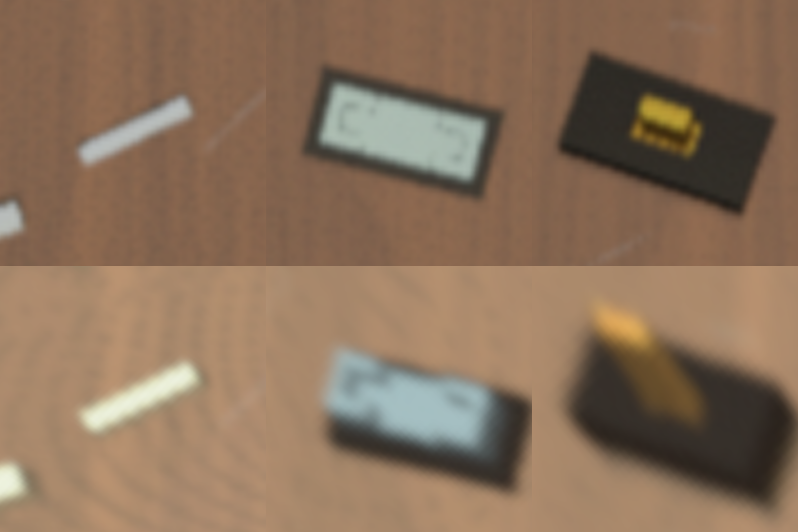

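Patches: the blank, base and knob are clean in both views, and the pocket runs along the tin's length. I'll fit box-model silhouettes in each camera to get accurate poses.

```bash
cat > fit.py <<'E'
from h import *
from scipy.optimize import minimize
BOX={"blank":[(72,12,0,9)],"base":[(114,56,0,8),(94,36,8,20)],"lid":[(118,60,7,24),(106,48,0,9),(30,12,24,54)]}
U=8
def proj(f,P):
    M=np.linalg.inv(f["cam_to_world"]); p=(f["mtx"]@(P@M[:3,:3].T+M[:3,3]).T).T
    return p[:,:2]/p[:,2:]
def fit(f,name,p0,pad=14):
    def polys(p):
        c,s=np.cos(p[2]),np.sin(p[2]); out=[]
        for l,w,a,b in BOX[name]:
            P=np.array([[x*l/2,y*w/2,z] for x in(-1,1) for y in(-1,1) for z in(a,b)])*1e-3
            out.append(proj(f,np.c_[p[0]+c*P[:,0]-s*P[:,1],p[1]+s*P[:,0]+c*P[:,1],P[:,2]]))
        return out
    q=np.vstack(polys(p0)); x0,y0=(q.min(0)-pad).astype(int); x1,y1=(q.max(0)+pad).astype(int)
    im=f["color"][y0:y1,x0:x1].astype(np.float32)
    def rend(p):
        m=np.zeros(((y1-y0)*U,(x1-x0)*U),np.uint8)
        for k in polys(p):
            k=((k-[x0,y0]+.5)*U-.5)
            cv2.fillConvexPoly(m,cv2.convexHull((k*16).round().astype(np.int32)),1,shift=4)
        m=cv2.GaussianBlur(m.astype(np.float32),(0,0),1.0*U)
        return cv2.resize(m,(x1-x0,y1-y0),interpolation=cv2.INTER_AREA)
    r0=rend(p0); bg=np.median(im[r0<.01],0)
    d=np.linalg.norm(im-bg,axis=2); m0=(r0>.9); fg=np.percentile(d[m0],40) if m0.any() else d.max()
    obs=np.clip(d/fg,0,1); obs[d<.25*fg]*=.3
    near=cv2.dilate((r0>.02).astype(np.uint8),np.ones((11,11)))>0
    cost=lambda v:((rend(np.array(v)*[1e-3,1e-3,.02]) -obs)[near]**2).sum()
    v=np.array(p0)/[1e-3,1e-3,.02]
    for s in(4,1.): v=minimize(cost,v,method="Nelder-Mead",options=dict(initial_simplex=[v]+[v+s*e for e in np.eye(3)])).x
    return v*[1e-3,1e-3,.02],cost(v)
E
python3 - <<'E'
from fit import *
T=optics.grab_frame("top");S=optics.grab_frame("scene")
for n,p in(("blank",(.533,-.2504,.446)),("base",(.5003,.0249,-.248)),("lid",(.484,.3152,-.338))):
    for f in(T,S):
        r,c=fit(f,n,p); print(n,(r*[1e3,1e3,57.3]).round(2),round(c,2))
print(ray(T,(424,215),.0)[:2],[ (k,ray(T,p,0)[:2].round(3)) for k,p in dict(slide=(286,137),capo=(230,163),wind=(500,184),ptin=(436,147),tuner=(168,196),b2=(375,226),b3=(450,258)).items()])
E
```

```text
blank [ 533.89 -251.07   25.78] 4.67
blank [ 532.29 -247.85   25.43] 12.59
base [500.02  24.94 -14.19] 29.72
base [503.17  23.23 -13.  ] 11.4
lid [484.04 317.54 -19.33] 37.26
lid [486.68 316.06 -20.53] 17.04
[ 0.53245137 -0.25351595] [('slide', array([0.761, 0.123])), ('capo', array([0.692, 0.282])), ('wind', array([ 0.612, -0.464])), ('ptin', array([ 0.72 , -0.295])), ('tuner', array([0.604, 0.459])), ('b2', array([ 0.506, -0.118])), ('b3', array([ 0.414, -0.319]))]
```

```bash
cat >> h.py <<'E'
def go(x,y,z,yawdeg):
    s=status.get_state(); from_=s["eef_pos"]*1e3
    from scipy.spatial.transform import Rotation as R
    r=R.from_euler("xyz",s["ee_rot"]); d=r.inv().apply(np.array([x,y,z])-from_)
    t=-np.radians((yawdeg-np.degrees(s["ee_rot"][2])+90)%180-90)
    print("t",round(s["t"],2),"pos",from_.round(1),"rpy",np.degrees(s["ee_rot"]).round(2),"shift",d.round(1),"turn",round(t,4),"F",s["force"].round(1),"w",round(s["width"]*1e3,1),"gf",round(s["gripper_force"],1))
E
python3 -c "from h import *; go(533.5,-250.5,80,25.7)"
```

```text
t 0.3 pos [ 178.6 -650.8  240.2] rpy [ 1.7997e+02 -1.0000e-02 -1.6466e+02] shift [-448.2  292.   160.3] turn -0.1807 F [ 0.2  0.6 -0.7] w 87.8 gf 0.0
```

```bash
python3 -m jog '[[0,[-448,292,160],-0.18],[0,[-448,292,160],-0.18],[0,[-448,292,160],-0.18],[0,[-448,292,160],-0.18],[0,[-448,292,160],-0.18],[0,[-448,292,160],-0.18],[0,[-448,292,160],-0.18],[0,[-448,292,160],-0.18],[0,[-448,292,160],-0.18],[0,[-448,292,160],-0.18],[0,[-448,292,160],-0.18],[0,[-448,292,160],-0.18]]' 10; python3 -c "from h import *; go(533.5,-250.5,16,25.7)"
```

```text
t: 1.8
eef_pos: [0.5329, -0.2516, 0.081]
ee_rot: [-3.141, 0.0, -2.695]
force: [0.6, -0.8, 0.3]
width: 0.0436
gripper_force: 0.0
t 1.8 pos [ 532.9 -251.6   81. ] rpy [-1.7998e+02  2.0000e-02 -1.5441e+02] shift [-1.   0.8 65. ] turn -0.002 F [ 0.6 -0.8  0.3] w 43.6 gf 0.0
```

```bash
python3 -m jog '[[-0.3,[0,0,40],0],[-0.3,[0,0,64.5],0],[-0.3,[0,0,64.5],0],[-1,[0,0,64.5],0],[-1,[0,0,64.5],0],[-1,[0,0,64.5],0],[-1,[0,0,64.5],0],[-1,[0,0,64.5],0]]' 10; python3 -c "from h import *; go(501,24.4,80,-14)"
```

```text
t: 2.8
eef_pos: [0.5334, -0.251, 0.0165]
ee_rot: [-3.141, 0.0, -2.694]
force: [-1.3, -1.8, 5.4]
width: 0.0117
gripper_force: 10.0
t 2.8 pos [ 533.4 -251.    16.5] rpy [-179.98    0.   -154.33] shift [-90.1 262.2 -63.6] turn 0.6923 F [-1.3 -1.8  5.4] w 11.7 gf 10.0
```

```bash
python3 -m jog '[[-1,[0,0,-45],0],[-1,[-20,45,-45],0.1],[-1,[-45,131,-45],0.28],[-1,[-68,197,-45],0.46],[-1,[-90,262,-45],0.64],[-1,[-90,262,-45],0.692],[-1,[-90,262,-29],0.692],[-1,[-90,262,-29],0.692],[-1,[-90,262,-29],0.692],[-1,[-90,262,-29],0.692],[-1,[-90,262,-29],0.692]]'
python3 - <<'E'
from h import *
go(501,24.4,44,-14)
S=optics.grab_frame("scene");T=optics.grab_frame("top");go(501,24.4,44,-14)
a=cv2.resize(cv2.cvtColor(S["color"][160:220,265:345],4),(800,600),interpolation=cv2.INTER_CUBIC)
b=cv2.resize(cv2.cvtColor(T["color"][200:260,283:363],4),(800,600),interpolation=cv2.INTER_CUBIC)
cv2.imwrite("pics/hs.png",a);cv2.imwrite("pics/ht.png",b)
E
```

```text
t: 4.18
eef_pos: [0.5013, 0.0238, 0.0454]
ee_rot: [3.141, 0.0, 2.896]
force: [-0.2, 0.1, -0.9]
width: 0.0114
gripper_force: 10.0
t 4.17 pos [501.3  23.8  45.4] rpy [1.7998e+02 3.0000e-02 1.6594e+02] shift [0.4 0.5 1.4] turn -0.001 F [-0.2  0.1 -0.9] w 11.4 gf 10.0
t 4.28 pos [501.2  23.9  45.2] rpy [1.7999e+02 1.0000e-02 1.6596e+02] shift [0.3 0.4 1.2] turn -0.0008 F [-0.  -0.9  0.2] w 11.4 gf 10.0
```

View pics/hs.png

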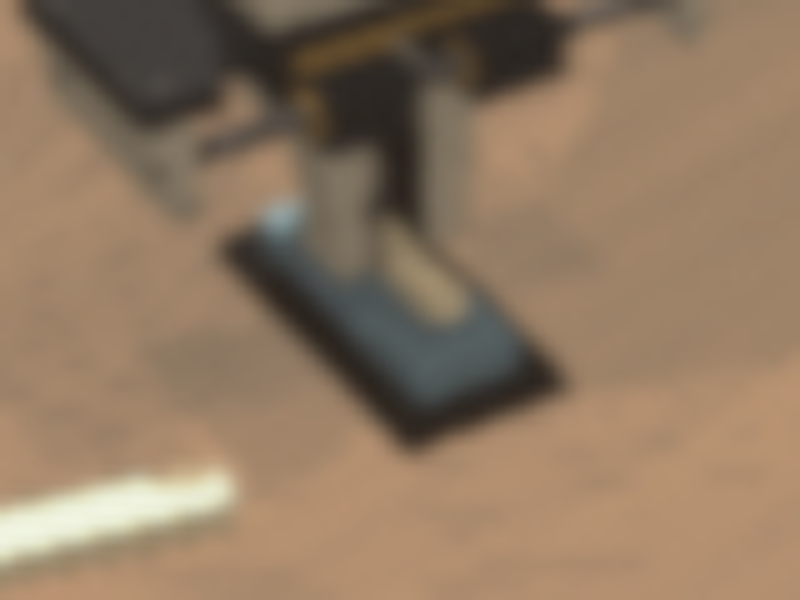

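The scene view shows the blank held above the platform, with its near end visible at about zoomed (450,315). I'll overlay predicted outlines to find the relative offset.

Run:
```python
from fit import *
S=optics.grab_frame("scene");go(501,24.4,44,-14)
Z=10;x0,y0=265,160
a=cv2.resize(cv2.cvtColor(S["color"][160:220,265:345],4),(800,600),interpolation=cv2.INTER_CUBIC)
def draw(p,l,w,z0,z1,col):
    c,s=np.cos(p[2]),np.sin(p[2])
    for z in(z0,z1):
        P=np.array([[x*l/2,y*w/2,z] for x,y in((-1,-1),(1,-1),(1,1),(-1,1))])*1e-3
        q=proj(S,np.c_[p[0]+c*P[:,0]-s*P[:,1],p[1]+s*P[:,0]+c*P[:,1],P[:,2]])
        q=(q-[x0,y0]+.5)*Z; cv2.polylines(a,[q.round().astype(np.int32)],True,col,1)
draw((.5012,.0238,-.245),72,12,28.5,37.5,(0,0,255))
b=(.50317,.02323,-.236)
draw(b,94,36,20,20,(0,255,0));draw(b,114,56,0,8,(255,0,255))
draw((.501,.0244,-.245),94,36,20,20,(255,255,0))
cv2.imwrite("pics/ov.png",a)
```

```text
t 4.33 pos [501.1  24.   45.2] rpy [1.7999e+02 1.0000e-02 1.6597e+02] shift [0.2 0.3 1.2] turn -0.0006 F [-0.4 -0.3 -0.7] w 12.2 gf 10.0
```

View pics/ov.png

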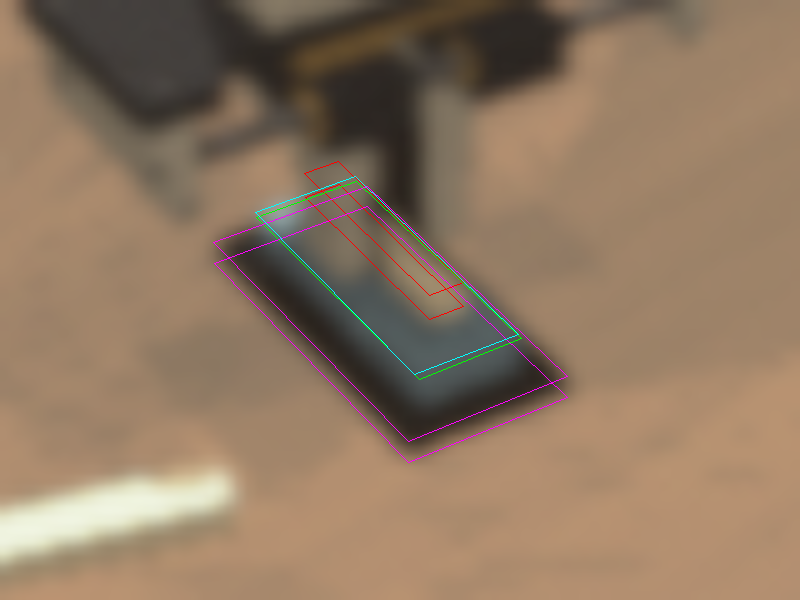

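```bash
python3 -c "from h import *; go(499.8,24.9,34.5,-14.2)"
```

```text
t 4.33 pos [501.1  24.   45.2] rpy [1.7999e+02 1.0000e-02 1.6597e+02] shift [ 1.5  0.5 10.7] turn 0.0029 F [-0.4 -0.3 -0.7] w 12.2 gf 10.0
```

```bash
python3 -m jog '[[-1,[1.5,0.5,0],0.003],[-1,[1.5,0.5,5],0.003],[-1,[1.5,0.5,8.5],0.003],[-1,[1.5,0.5,10.5],0.003],[-1,[1.5,0.5,11],0.003],[-1,[1.5,0.5,11],0.003]]'; python3 -c "from h import *; go(499.8,24.9,31.5,-14.2)"
```

```text
t: 5.08
eef_pos: [0.4997, 0.0252, 0.034]
ee_rot: [-3.142, -0.0, 2.894]
force: [-0.1, -0.1, 0.7]
width: 0.0116
gripper_force: 10.0
t 5.08 pos [499.7  25.2  34. ] rpy [-180.     -0.    165.84] shift [-0.1 -0.3  2.5] turn 0.0007 F [-0.1 -0.1  0.7] w 11.6 gf 10.0
```

```bash
python3 -m jog '[[-1,[0,0,2],0],[-1,[0,0,2.3],0],[-1,[0,0,2.3],0]]'; python3 -c "from h import *; go(499.8,24.9,31.5,-14.2)"
```

```text
t: 5.45
eef_pos: [0.4997, 0.0252, 0.0318]
ee_rot: [-3.142, -0.0, 2.894]
force: [-0.4, -0.4, -0.4]
width: 0.0118
gripper_force: 10.0
t 5.45 pos [499.7  25.2  31.8] rpy [-180.     -0.    165.84] shift [-0.2 -0.2  0.3] turn 0.0007 F [-0.4 -0.4 -0.4] w 11.8 gf 10.0
```

```bash
python3 -c "from h import *; go(484.5,317,90,-19.5)"; python3 -m jog '[[-1,[0,0,0.3],0],[-0.5,[0,0,0.3],0],[-0.5,[0,0,0.3],0],[-0.5,[0,0,0.3],0],[-0.5,[0,0,-20],0],[-0.5,[0,0,-58],0]]';  python3 -c "from h import *; go(484.5,317,90,-19.5)"
```

```text
t 5.45 pos [499.7  25.2  31.8] rpy [-180.     -0.    165.84] shift [ 86.1 279.2 -58.2] turn 0.0932 F [-0.4 -0.4 -0.4] w 11.8 gf 10.0
t: 6.2
eef_pos: [0.4986, 0.0248, 0.0892]
ee_rot: [-3.139, -0.003, 2.894]
force: [1.3, 0.0, 0.3]
width: 0.0219
gripper_force: 0.0
t 6.2 pos [498.6  24.8  89.2] rpy [-1.7988e+02 -1.6000e-01  1.6583e+02] shift [ 85.2 279.9  -1.1] turn 0.093 F [1.3 0.  0.3] w 21.9 gf 0.0
```

```bash
python3 -m jog '[[-0.4,[86,280,-1],0.093],[-0.4,[86,280,-1],0.093],[-0.4,[86,280,-1],0.093],[-0.4,[86,280,-1],0.093],[-0.4,[86,280,-1],0.093],[-0.4,[86,280,-1],0.093],[-0.4,[86,280,-1],0.093],[-0.4,[86,280,-1],0.093]]';  python3 - <<'E'
from fit import *
go(484.5,317,42,-19.5)
S=optics.grab_frame("scene");T=optics.grab_frame("top")
BOX["blank"]=[(72,12,15,24)]
a=cv2.resize(cv2.cvtColor(S["color"][160:220,275:335],4),(400,400),interpolation=cv2.INTER_CUBIC)
b=cv2.resize(cv2.cvtColor(T["color"][200:260,293:353],4),(400,400),interpolation=cv2.INTER_CUBIC)
c=cv2.resize(cv2.cvtColor(S["color"][115:175,320:400],4),(400,300),interpolation=cv2.INTER_CUBIC)
d=cv2.resize(cv2.cvtColor(T["color"][200:275,170:270],4),(400,300),interpolation=cv2.INTER_CUBIC)
cv2.imwrite("pics/pl.png",np.vstack([np.hstack([a,b])[:300+100][20:320],np.hstack([c,d])]))
E
```

```text
t: 7.2
eef_pos: [0.4848, 0.3166, 0.0907]
ee_rot: [-3.141, -0.0, 2.8]
force: [-0.8, 0.1, -0.9]
width: 0.0258
gripper_force: 0.0
t 7.2 pos [484.8 316.6  90.7] rpy [-1.7998e+02 -1.0000e-02  1.6044e+02] shift [ 0.4  0.3 48.7] turn -0.001 F [-0.8  0.1 -0.9] w 25.8 gf 0.0
```

View pics/pl.png

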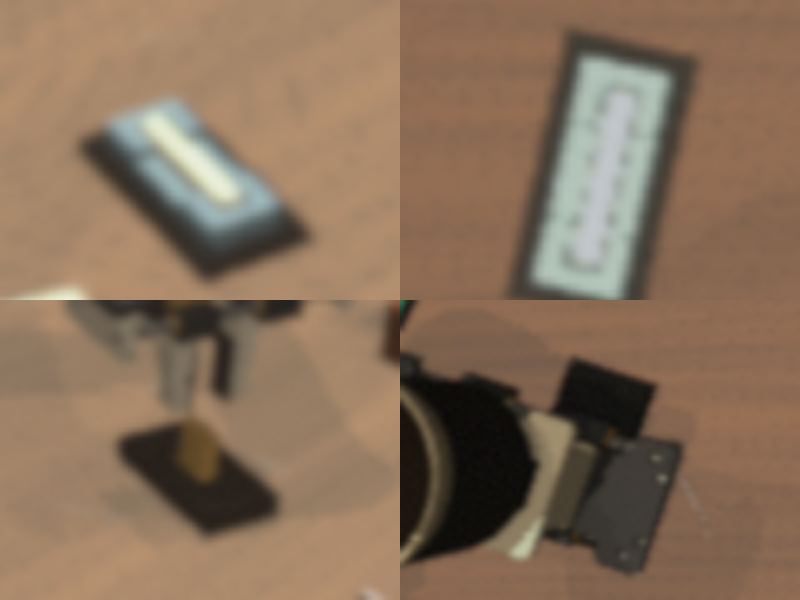

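Both views show the blank seated squarely in the pocket, with an even shadow all round. The open fingers straddle the knob's axis.

```bash
python3 -c "from h import *; go(484.2,317.2,41,-19.5)"; python3 -m jog '[[-0.4,[0.5,0.8,30],0],[-0.4,[0.5,0.8,49],0],[-0.4,[0.5,0.8,49],0],[-0.4,[0.5,0.8,49],0],[-1,[0.5,0.8,49],0],[-1,[0.5,0.8,49],0],[-1,[0.5,0.8,49],0],[-1,[0.5,0.8,49],0]]' 25; python3 -c "from h import *; go(484.2,317.2,41,-19.5)"
```

```text
t 7.3 pos [485.  316.7  90.9] rpy [-180.     -0.    160.43] shift [ 0.9  0.2 49.9] turn -0.0012 F [ 0.2 -0.6 -0.7] w 26.3 gf 0.0
t: 8.3
eef_pos: [0.485, 0.3191, 0.0426]
ee_rot: [3.14, 0.001, 2.802]
force: [-0.2, -0.3, 5.6]
width: 0.0118
gripper_force: 25.0
t 8.3 pos [485.  319.1  42.6] rpy [1.7993e+02 4.0000e-02 1.6053e+02] shift [ 0.2 -2.1  1.6] turn 0.0005 F [-0.2 -0.3  5.6] w 11.8 gf 25.0
```

```bash
python3 -m jog '[[-1,[0,0,0],0],[-1,[0,0,-2],0],[-1,[0,0,-5],0],[-1,[0,0,-8],0],[-1,[0,0,-8],0],[-1,[0,0,-8],0]]'
python3 - <<'E'
from h import *
for i in range(3): go(501,24.5,85,-14.2); optics.grab_frame("top")
E
```

```text
t: 9.05
eef_pos: [0.4846, 0.3186, 0.0497]
ee_rot: [-3.142, -0.0, 2.801]
force: [0.1, 0.1, -1.9]
width: 0.0119
gripper_force: 25.0
t 9.05 pos [484.6 318.6  49.7] rpy [-1.7999e+02 -1.0000e-02  1.6050e+02] shift [-113.6 -271.7  -35.3] turn -0.0924 F [ 0.1  0.1 -1.9] w 11.9 gf 25.0
t 9.1 pos [484.5 318.6  49.6] rpy [-1.7999e+02 -1.0000e-02  1.6051e+02] shift [-113.6 -271.7  -35.3] turn -0.0924 F [-0.5 -0.3 -2.3] w 11.9 gf 25.0
t 9.15 pos [484.5 318.6  49.6] rpy [-1.7999e+02 -1.0000e-02  1.6051e+02] shift [-113.7 -271.7  -35.3] turn -0.0924 F [ 0.4 -0.1 -3.2] w 12.0 gf 25.0
```

```bash
python3 -m jog '[[-1,[0,0,-15],0],[-1,[0,0,-38],0],[-1,[-6,-14,-38],-0.005],[-1,[-20,-48,-38],-0.02],[-1,[-36,-86,-38],-0.03],[-1,[-52,-124,-38],-0.04],[-1,[-68,-163,-38],-0.05],[-1,[-84,-201,-38],-0.06],[-1,[-98,-234,-38],-0.075],[-1,[-108,-258,-38],-0.085],[-1,[-113,-270,-38],-0.092],[-1,[-113.5,-271.5,-38],-0.092],[-1,[-113.5,-271.5,-38],-0.092],[-1,[-113.5,-271.5,-20],-0.092],[-1,[-113.5,-271.5,-20],-0.092],[-1,[-113.5,-271.5,-20],-0.092]]'
python3 - <<'E'
from h import *
for i in range(2): go(500.5,24.8,50,-14.2); S=optics.grab_frame("scene");T=optics.grab_frame("top")
b=cv2.resize(cv2.cvtColor(T["color"][190:265,275:375],4),(400,300),interpolation=cv2.INTER_CUBIC)
a=cv2.resize(cv2.cvtColor(S["color"][145:220,260:360],4),(400,300),interpolation=cv2.INTER_CUBIC)
cv2.imwrite("pics/lid.png",np.hstack([a,b]))
E
```

```text
t: 11.2
eef_pos: [0.5013, 0.0254, 0.0701]
ee_rot: [-3.142, 0.0, 2.894]
force: [0.2, 0.0, -1.7]
width: 0.0119
gripper_force: 25.0
t 11.2 pos [501.3  25.4  70.1] rpy [-1.8000e+02  1.0000e-02  1.6583e+02] shift [ 0.6 -0.7 20.1] turn 0.0006 F [ 0.2  0.  -1.7] w 11.9 gf 25.0
t 11.3 pos [501.4  25.3  70.3] rpy [1.7997e+02 4.0000e-02 1.6582e+02] shift [ 0.8 -0.7 20.3] turn 0.0003 F [ 0.  0. -2.] w 11.9 gf 25.0
```

View pics/lid.png

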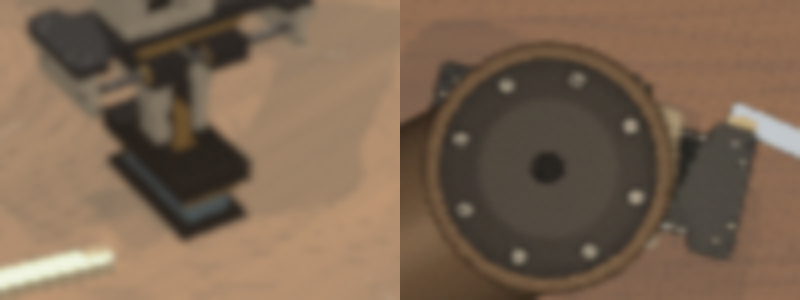

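The scene view shows the nested pair held level just above the platform; the top view is blocked by the gripper. I'll lower slowly.

```bash
python3 -m jog '[[-1,[0.7,-0.7,0],0],[-1,[0.7,-0.7,4],0],[-1,[0.7,-0.7,8],0],[-1,[0.7,-0.7,11],0],[-1,[0.7,-0.7,13],0],[-1,[0.7,-0.7,14],0],[-1,[0.7,-0.7,14],0]]'; python3 -c "from h import *; go(500.5,24.8,50,-14.2)"
```

```text
t: 12.28
eef_pos: [0.5002, 0.0243, 0.0557]
ee_rot: [-3.141, -0.0, 2.893]
force: [-0.5, -0.7, -1.9]
width: 0.0119
gripper_force: 25.0
t 12.28 pos [500.2  24.3  55.7] rpy [-1.7999e+02 -1.0000e-02  1.6578e+02] shift [-0.2  0.5  5.7] turn -0.0003 F [-0.5 -0.7 -1.9] w 11.9 gf 25.0
```

```bash
python3 -m jog '[[-1,[0,0,2],0],[-1,[0,0,3.5],0],[-1,[0,0,4.5],0],[-1,[0,0,5],0],[-1,[0,0,5],0]]'; python3 -c "from h import *; go(500.5,24.8,50,-14.2)"
```

```text
t: 12.9
eef_pos: [0.5002, 0.0243, 0.0508]
ee_rot: [-3.142, -0.0, 2.893]
force: [-0.9, -0.8, -2.3]
width: 0.012
gripper_force: 25.0
t 12.9 pos [500.2  24.3  50.8] rpy [-180.     -0.    165.78] shift [-0.2  0.5  0.8] turn -0.0004 F [-0.9 -0.8 -2.3] w 12.0 gf 25.0
```

```bash
python3 -m jog '[[-1,[0,0,0.4],0],[-1,[0,0,0.7],0],[-1,[0,0,1],0],[-1,[0,0,1],0]]'; python3 -c "from h import *; go(500.5,24.8,50,-14.2)"
```

```text
t: 13.4
eef_pos: [0.5003, 0.0244, 0.0505]
ee_rot: [3.141, 0.0, 2.894]
force: [-3.2, 1.3, 7.6]
width: 0.0119
gripper_force: 25.0
t 13.4 pos [500.3  24.4  50.5] rpy [1.7999e+02 2.0000e-02 1.6580e+02] shift [-0.1  0.5  0.5] turn -0.0001 F [-3.2  1.3  7.6] w 11.9 gf 25.0
```

```bash
python3 -m jog '[[-1,[0,0,0.3],0],[-0.5,[0,0,0.3],0],[-0.5,[0,0,0.3],0],[-0.5,[0,0,0.3],0],[-0.5,[0,0,-10],0],[-0.5,[0,0,-35],0],[1,[0,0,-45],0],[1,[0,0,-45],0],[1,[0,0,-45],0],[1,[0,0,-45],0],[1,[0,0,-45],0],[1,[0,0,-45],0],[1,[0,0,-45],0]]'
python3 - <<'E'
from fit import *
S=optics.grab_frame("scene");go(500.5,24.8,27,-14.2)
BOX["lid"]=[(118,60,15,32),(106,48,8,17),(30,12,32,62),(114,56,0,8)]
r,c=fit(S,"lid",(.503,.0233,-.24));print((r*[1e3,1e3,57.3]).round(2),c)
cv2.imwrite("pics/home.png",cv2.resize(cv2.cvtColor(S["color"][145:220,260:360],4),(600,450),interpolation=cv2.INTER_CUBIC))
E
```

```text
t: 15.02
eef_pos: [0.5001, 0.0243, 0.0947]
ee_rot: [-3.141, -0.0, 2.893]
force: [-0.2, 0.4, -0.1]
width: 0.0849
gripper_force: 0.0
t 15.07 pos [500.2  24.3  94.7] rpy [-180.     -0.    165.78] shift [-0.2  0.5 67.7] turn -0.0004 F [-0.5  0.6  1. ] w 86.2 gf 0.0
[500.54  25.2  -14.12] 21.900915
```

View pics/home.png

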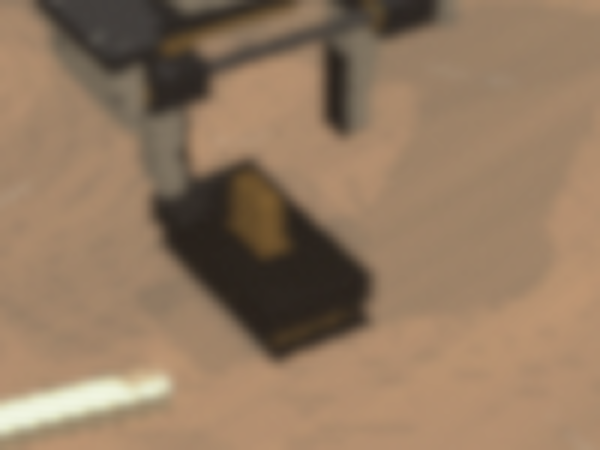

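The lids are seated level on the tin, knob upright near (258,215), and the open fingers straddle the outer lid's long sides.

```bash
python3 -m jog '[[1,[0,0,30],0],[1,[0,0,55],0],[1,[0,0,66],0],[1,[0,0,66],0],[1,[0,0,66],0],[-0.1,[0,0,66],0],[-0.1,[0,0,66],0],[-0.1,[0,0,66],0],[-0.1,[0,0,66],0],[-0.1,[0,0,66],0],[-0.1,[0,0,66],0],[-0.1,[0,0,66],0]]' 12; python3 -c "from h import *; go(500.5,24.8,28,-14.2)"
```

```text
t: 16.58
eef_pos: [0.5003, 0.0244, 0.029]
ee_rot: [3.141, 0.0, 2.893]
force: [-1.8, 1.3, 5.2]
width: 0.0599
gripper_force: 12.0
t 16.57 pos [500.3  24.4  29. ] rpy [1.7999e+02 2.0000e-02 1.6578e+02] shift [-0.1  0.4  1. ] turn -0.0003 F [-1.8  1.3  5.2] w 59.9 gf 12.0
```

```bash
python3 -m jog '[[-0.1,[0,0,-1],0],[-0.1,[0,0,-3],0],[-0.1,[0,0,-6],0],[-0.1,[0,0,-10],0],[-0.1,[0,0,-10],0]]'; python3 -c "from h import *; go(500.3,24.4,99,-14.2)"
```

```text
t: 17.2
eef_pos: [0.5004, 0.0244, 0.0391]
ee_rot: [3.141, 0.001, 2.893]
force: [0.5, -0.7, -1.2]
width: 0.0598
gripper_force: 12.0
t 17.2 pos [500.4  24.4  39.1] rpy [1.7998e+02 3.0000e-02 1.6578e+02] shift [  0.1  -0.  -59.9] turn -0.0003 F [ 0.5 -0.7 -1.2] w 59.8 gf 12.0
```

Force is about 1 N, which matches the outer lid alone (90 g). I'll continue straight up.

```bash
python3 -m jog '[[-0.1,[0,0,-4],0],[-0.1,[0,0,-9],0],[-0.1,[0,0,-15],0],[-0.1,[0,0,-22],0],[-0.1,[0,0,-30],0],[-0.1,[0,0,-38],0],[-0.1,[0,0,-46],0],[-0.1,[0,0,-54],0],[-0.1,[0,0,-60],0],[-0.1,[0,0,-64],0],[-0.1,[0,0,-66],0],[-0.1,[0,0,-66],0],[-0.1,[0,0,-66],0]]'
python3 - <<'E'
from h import *
S=optics.grab_frame("scene");go(500.3,24.4,105,-14.2)
cv2.imwrite("pics/end.png",cv2.resize(cv2.cvtColor(S["color"][125:220,250:370],4),(720,570),interpolation=cv2.INTER_CUBIC))
E
```

```text
t: 18.82
eef_pos: [0.5, 0.0243, 0.1045]
ee_rot: [-3.141, -0.0, 2.893]
force: [1.0, -0.2, -1.2]
width: 0.06
gripper_force: 12.0
t 18.88 pos [500.   24.3 104.5] rpy [-1.7998e+02 -2.0000e-02  1.6578e+02] shift [-0.2  0.2 -0.5] turn -0.0004 F [-0.2 -0.1 -1.2] w 60.0 gf 12.0
```

View pics/end.png

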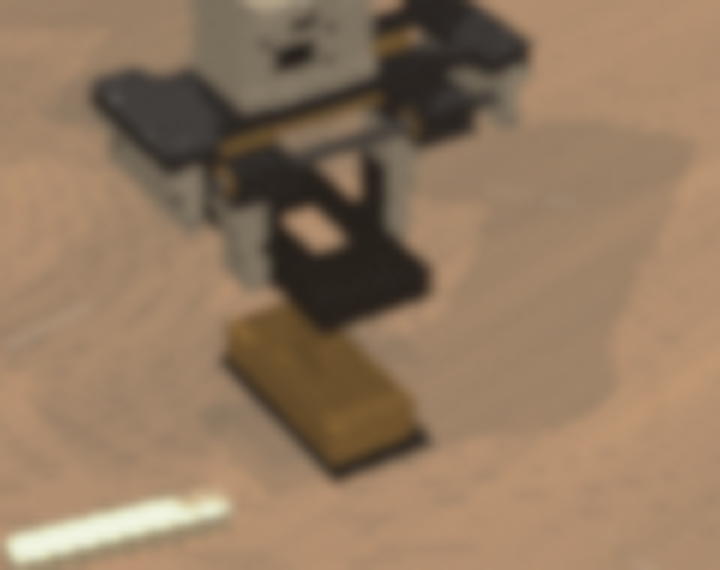

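The outer lid (350,285) is held level and well above the knob, and the brass lid is seated flat on the tin (320,390).

```bash
python3 -c "from station import order; print(order.job_done())"
```

```text
the job is handed in; nothing more can be done
None
```

The job is handed in at about 19 s of the 59 s allowed: the blank is in the pocket, the brass inner lid is seated over it, and the arm holds the black outer lid level, its rim about 28 mm above the knob top; nothing was dropped.

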